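# Run along the bowed vial row and press the blue caps home

### The job

With the fingertips, follow the bowed row of sample vials from the yellow-marked end of the rack to the other end and gently press each blue cap fully home as you come to it, passing just above the red caps, which must stay up. Keep the fingertips low over the row, within about 5 cm of the caps, from the first blue cap to the last. Do not grip, lift or tip any vial, and leave the other things on the bench where they are.

Things in the scene. Friction and masses are not known exactly. Their poses are not given: they have to be found in the camera images.
- rack: white vial rack fixed to the table, 90 x 320 x 30 mm high, blue strip on its -x side. Origin at the centre of its underside, y along its length, z up; turned up to 0.4 rad from world y. Six pockets in a shallow bow, 46 mm apart in y; in its frame (x, y) mm: (-16.0, -115), (3.2, -69), (12.8, -23), (12.8, 23), (3.2, 69), (-16.0, 115).
- start_mark: yellow disc, 18 mm across, 4 mm high, on top of one end of the rack: the end to start from. It is at rack y = +146 mm or -146 mm. Origin at the centre of its underside, 30 mm above the table
- end_mark: grey disc of the same size on the other end of the rack: the end to finish at
- blue0: blue-capped clear glass vial 1 of 4, loose, about 30 to 55 g, 23 mm across, upright in any of the six 20 mm deep pockets. Origin under its centre, 10 mm above the table; z up. The blue cap, 21.6 mm across, 8 mm high, has a small grey centre; its top is 62 mm above the origin (72 mm above the table) at joint value 0, 55 mm (65 mm) when fully home.
- cap_blue0 (a joint): how far the cap of blue vial 1 has been pushed down, m: starts at 0 to 0.0015 (standing proud), 0.007 is fully home on the glass. It needs about 4 N, does not spring back, and stops hard at the end.
- blue1: blue-capped clear glass vial 2 of 4, loose, about 30 to 55 g, 23 mm across, upright in any of the six 20 mm deep pockets. Origin under its centre, 10 mm above the table; z up. The blue cap, 21.6 mm across, 8 mm high, has a small grey centre; its top is 62 mm above the origin (72 mm above the table) at joint value 0, 55 mm (65 mm) when fully home.
- cap_blue1 (a joint): how far the cap of blue vial 2 has been pushed down, m: starts at 0 to 0.0015 (standing proud), 0.007 is fully home on the glass. It needs about 4 N, does not spring back, and stops hard at the end.
- blue2: blue-capped clear glass vial 3 of 4, loose, about 30 to 55 g, 23 mm across, upright in any of the six 20 mm deep pockets. Origin under its centre, 10 mm above the table; z up. The blue cap, 21.6 mm across, 8 mm high, has a small grey centre; its top is 62 mm above the origin (72 mm above the table) at joint value 0, 55 mm (65 mm) when fully home.
- cap_blue2 (a joint): how far the cap of blue vial 3 has been pushed down, m: starts at 0 to 0.0015 (standing proud), 0.007 is fully home on the glass. It needs about 4 N, does not spring back, and stops hard at the end.
- blue3: blue-capped clear glass vial 4 of 4, loose, about 30 to 55 g, 23 mm across, upright in any of the six 20 mm deep pockets. Origin under its centre, 10 mm above the table; z up. The blue cap, 21.6 mm across, 8 mm high, has a small grey centre; its top is 62 mm above the origin (72 mm above the table) at joint value 0, 55 mm (65 mm) when fully home.
- cap_blue3 (a joint): how far the cap of blue vial 4 has been pushed down, m: starts at 0 to 0.0015 (standing proud), 0.007 is fully home on the glass. It needs about 4 N, does not spring back, and stops hard at the end.
- red0: red-capped clear glass vial 1 of 2, loose, about 30 to 55 g, 23 mm across, upright in any of the six 20 mm deep pockets. Origin under its centre, 10 mm above the table; z up. The red cap, 21.6 mm across, 8 mm high, has a small grey centre; its top is 62 mm above the origin (72 mm above the table) at joint value 0, 55 mm (65 mm) when fully home.
- cap_red0 (a joint): how far the cap of red vial 1 has been pushed down, m: starts at 0 to 0.0015 (standing proud), 0.007 is fully home on the glass. Moves as easily as a blue one (about 4 N) and must stay up.
- red1: red-capped clear glass vial 2 of 2, loose, about 30 to 55 g, 23 mm across, upright in any of the six 20 mm deep pockets. Origin under its centre, 10 mm above the table; z up. The red cap, 21.6 mm across, 8 mm high, has a small grey centre; its top is 62 mm above the origin (72 mm above the table) at joint value 0, 55 mm (65 mm) when fully home.
- cap_red1 (a joint): how far the cap of red vial 2 has been pushed down, m: starts at 0 to 0.0015 (standing proud), 0.007 is fully home on the glass. Moves as easily as a blue one (about 4 N) and must stay up.
- beaker: bystander: glass beaker, 50 mm across, 60 mm high, standing beyond the rack; origin under its centre
- jar: bystander: white jar with blue cap, 44 mm across, 50 mm high, beyond the rack; origin under its centre
- scoop: bystander: steel sample scoop, 170 mm long, lying to the right of the rack; origin at its underside
- amber: bystander: amber glass bottle with blue cap, 70 mm across, 150 mm high, to the left of the rack; origin under its centre
- collar: bystander: blue plastic collar, 48 mm across, 14 mm high, lying between robot and rack; origin under its centre
Things that resemble listed ones, but are neither listed nor needed, are in the scene too. Leave any pink or turquoise look-alike of the blue3 alone.

How it is judged:
By the outcome, as a careful person would: the job done as asked, in the order asked, and still so for the second after the job is handed in, with the robot touching nothing.
It also fails if it takes over 48 s, if anything falls off the work surface, if the arm or the gripper's body presses on something with over 40 N, if the wrist force passes 120 N, or if a joint passes its speed limit or range.

### The arm

A 7-joint arm with a two-finger parallel gripper is mounted at the origin on the work surface. World frame = base frame: x ahead of the robot, y to its left, z up, the work surface at z = 0. Lengths are in m, angles in rad, forces in N, time in s.
With the tool pointing down it reaches from about 0.425 to 0.925 m from the base axis. Payload 6.8 kg.
Tool frame: the origin (TCP) lies between the finger pads, 19 mm behind the fingertips; this is the grasp point; z points along the fingers, y is the line along which they close (so a half turn about z gives the same grasp; the last joint's range is limited). The gripper opens to 85 mm and grips with 20 to 120 N. Pads are 22 mm wide; open, the fingers measure 114 mm over their backs; the gripper's body (76 mm by 85 mm) begins 54 mm behind the grasp point. The pads swing forward as they close: fully open they stand 13 mm farther back than shut.
Start: joints at [1.233, 0.477, 0.022, 1.555, -0.011, 1.109, -0.083], TCP at [0.154, -0.657, 0.25] pointing down, gripper open.
Joint ranges: [-2.96, 2.96], [-0.34, 2.1], [-1.41, 1.46], [0.24, 2.44], [-1.37, 4.51], [0.17, 1.92], [-2.96, 2.96]. Speed limits (rad/s): [2.39, 2.39, 3.14, 3.14, 3.14, 3.14, 3.14].

### API

Orientations are given as a unit quaternion [w, x, y, z].
In Python, from station import bot gives the robot as it stands. The module is installed in compiled form; this text tells all that it offers.
- The arm moves only by the shell command python3 -m pendant 'ROWS' [FORCE]. ROWS is JSON, a list of rows, each a list of 5 numbers: the finger opening in m, from 0 to 0.0854, then the shift along the tool's x, y, z in m, then the turn about the tool's z in degrees. In form: [[jaw, x, y, z, yaw], ...]. A call has 1 to 12 rows; each row shifts and turns the commanded pose from where the row before left it, along the tool's axes as they then stand; what a row does not reach is not made up. A row lasts 1/12 s, in which the tool goes at most 41.7 mm and 7.16 degrees, less where a joint would pass 70% of its speed; a pose out of reach is approached as far as the arm can. A call with a gripper value outside its range is refused whole. The fingers move at their own pace and stop on an object; FORCE is the grip in N (left out, the last holds). Time passes only in rows, so rows that do not move let the fingers close. It gives the time, the measured TCP pose, the force, the opening and the grip force at its end, in the units of the state.
- bot.get_obs(): the state, without advancing time (a new reading comes with each control period).
- bot.read_camera(name): name is "side" or "top"; returns (picture, depth): 480x640x3 uint8, blue, green, red; 480x640 float32, m along the optical axis (not along the pixel's ray), 0 where there is no reading.
- bot.camera_model(name): a dict with "intrinsics" (3x3 intrinsics, pixels), "R" (3x3) and "t" (3): a world point X has camera coordinates R X + t. Camera axes: x right, y down, z forward; pixel columns grow to the right and rows downward; lengths in m; the calibration is good to about 2 mm. A picture is of the moment at which its call begins. camera_model takes no time and is no camera call.
- bot.hand_in(): hands the job in; it is judged then, once.
Trained networks look in the newest picture that a camera, given by its name, has taken for a name from the list of things; names that differ only in an ending like _2 or _b are one class to them, and where a whole thing is asked for, a point or a joint stands for the part that bears it (a point fixed in the world has none). Each returns a list of dicts, best first, with "score" (0 to 1); they miss things now and then, are a little off and sometimes report something else, mostly with a low value. They report only what shows in the picture. A call takes as long as a camera call. They do not tell look-alikes from the thing itself.
- bot.boxes_of(name, camera): "at" ([column, row] in pixels, amid what is visible of it).
- bot.trace(name, camera): "mask" (480x640 bool, what is visible of it) and "at" ([column, row] in pixels, amid what is visible of it).
- bot.pinpoint(name, camera): "at" ([column, row] in pixels: a listed point, or the origin of a listed thing).
The state is a dict: "t": time; "q": joint angles; "joint_vel": joint speeds; "joint_torque": joint torques, N m; "eef_pos": TCP position; "tool_rot": TCP orientation; "contact_force": force on the tool from outside, world axes, zero at the start; "torque": the same for the moment, N m; "gripper_width": opening from 0.0 (shut) to 1.0 (fully open); "grasp_force": force on a finger pad.
Only numpy, scipy, OpenCV 4.12 (cv2) and the standard library are available. Lean on these libraries where they do the work, as an engineer would, in place of code of your own. Each camera call takes 0.05 s, during which the arm holds its last target. There are 200 camera calls.

## Working session

There is one attempt and no reset: what is moved stays moved. The work goes in short steps, Python scripts to look and compute and a shell command to move; the robot and the scene stay as the last step left them, time stands still between calls to the robot, and variables do not carry over. Pictures are saved under pics/ and viewed, at most 10 in all, crops included, and the job is handed in when it is done.

```bash
mkdir -p pics; cat > h.py <<'E'
import numpy as np, cv2
from station import bot
def world(cam,px,depth):
    m=bot.camera_model(cam);K=np.array(m["intrinsics"]);R=np.array(m["R"]);t=np.array(m["t"])
    p=np.linalg.inv(K)@np.array([px[0],px[1],1.])*depth
    return R.T@(p-t)
def atz(cam,px,z):
    m=bot.camera_model(cam);K=np.array(m["intrinsics"]);R=np.array(m["R"]);t=np.array(m["t"])
    c=-R.T@t; d=R.T@np.linalg.inv(K)@np.array([px[0],px[1],1.])
    return c+d*(z-c[2])/d[2]
def proj(cam,X):
    m=bot.camera_model(cam);p=np.array(m["intrinsics"])@(np.array(m["R"])@np.array(X)+np.array(m["t"]))
    return p[:2]/p[2]
E
python3 - <<'E'
from h import *
for c in("top","side"):
    im,d=bot.read_camera(c);cv2.imwrite(f"pics/{c}0.png",im);np.save(f"{c}0.npy",d)
    m=bot.camera_model(c);print(c,-np.array(m["R"]).T@np.array(m["t"]))
    for n in("start_mark","end_mark","blue0","red0"):
        print(n,[(np.round(r["at"]),round(r["score"],2)) for r in bot.boxes_of(n,c)])
o=bot.get_obs();print(o["t"],o["eef_pos"],o["tool_rot"],o["contact_force"],o["gripper_width"])
E
```

```text
top [0.29800601 0.08053775 1.35768607]
start_mark [(array([396., 241.]), 0.64), (array([322., 228.]), 0.56)]
end_mark [(array([293., 234.]), 0.62), (array([322., 228.]), 0.21)]
blue0 [(array([292., 278.]), 0.67), (array([304., 236.]), 0.59), (array([295., 231.]), 0.49), (array([356., 228.]), 0.48), (array([319., 227.]), 0.46), (array([279., 194.]), 0.43)]
red0 []
side [ 0.3418577  -0.49004905  0.73755714]
start_mark [(array([371., 338.]), 0.58)]
end_mark [(array([366., 312.]), 0.5), (array([360., 249.]), 0.37)]
blue0 [(array([365., 278.]), 0.71), (array([367., 293.]), 0.62), (array([366., 203.]), 0.61), (array([331., 226.]), 0.5), (array([350., 243.]), 0.5)]
red0 [(array([356., 256.]), 0.7), (array([367., 318.]), 0.62), (array([272., 141.]), 0.26), (array([414., 278.]), 0.25)]
0.5 [ 0.15376454 -0.65726231  0.24998215] [-8.06542316e-06  9.93404429e-01  1.14663160e-01 -9.55915256e-06] [-1.11256287  1.30211316  1.00495091] 1.0001859497186119
```

View pics/top0.png

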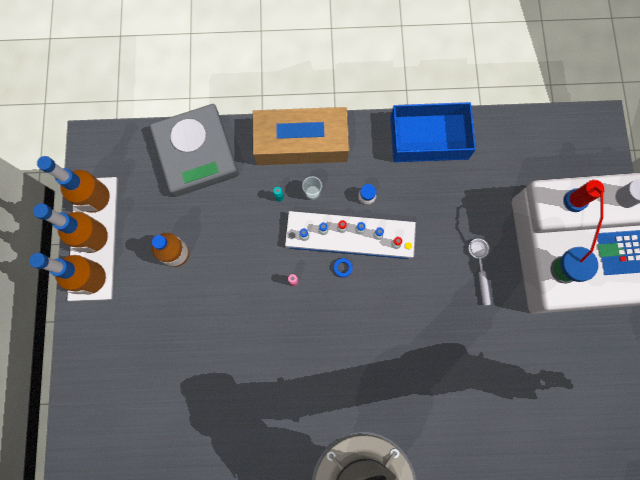

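View pics/side0.png

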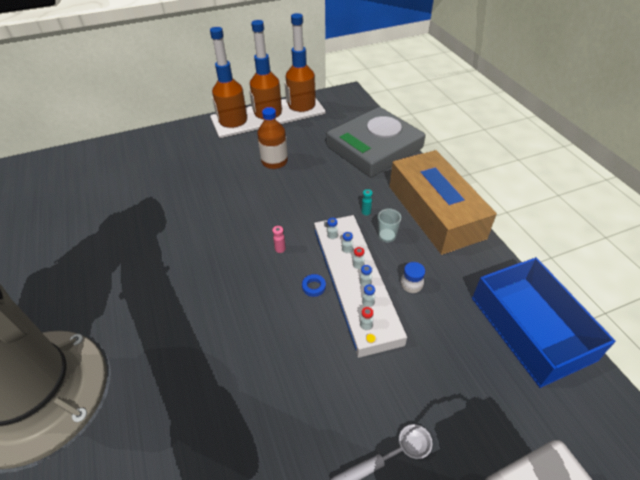

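The top view shows the rack with the caps, from yellow (408,246): red (397,241), blue (379,232), blue (361,227), red (342,225), blue (323,228), blue (304,234), then the grey disc (292,235). 
Things that could be taken for a blue vial: turquoise (278,194), pink (293,280), jar (368,192), collar (343,267), amber (167,245). None of them stands in the rack. Next is the rack fit, plus the close crop.

```bash
cat > fit.py <<'E'
from h import *
from scipy.optimize import least_squares
P=np.array([(-16,-115),(3.2,-69),(12.8,-23),(12.8,23),(3.2,69),(-16,115)])/1000
top=[(304,234),(323,228),(342,225),(361,227),(379,232),(397,241)]
side=[(332,226),(348,240),(359,255),(366,272),(369,291),(367,314)]
col="bbrbbr"
obs={}
for c,seeds in(("top",top),("side",side)):
    im=cv2.imread(f"pics/{c}0.png");hsv=cv2.cvtColor(im,cv2.COLOR_BGR2HSV)
    h,s,v=cv2.split(hsv); L=[]
    for k,(u,w) in zip(col,seeds):
        m=((s>110)&(v>60)&((abs(h.astype(int)-112)<14) if k=="b" else ((h<8)|(h>172)))).astype(np.uint8)
        roi=np.zeros_like(m);cv2.circle(roi,(u,w),9,1,-1)
        ys,xs=np.nonzero(m&roi);L.append(((xs.min()+xs.max())/2,(ys.min()+ys.max())/2,len(xs)))
    obs[c]=np.array(L);print(c,np.round(obs[c],1).tolist())
def caps(p,z): 
    c,s=np.cos(p[2]),np.sin(p[2]);xy=P@np.array([[c,s],[-s,c]])+p[:2]
    return np.c_[xy,np.full(6,z)]
for cams in(("top",),("side",),("top","side")):
    # blob centre ~ cap mid-height
    # order: seeds left->right in top
    best=None
    for th in(0,np.pi):
        def f(p): return np.concatenate([(np.array([proj(c,X) for X in caps(p,0.068)[::-1]])-obs[c][:,:2]).ravel() for c in cams])
        r=least_squares(f,[.6,.05,th]); 
        if best is None or r.cost<best.cost:best=r
    p=best.x;print(cams,np.round(p,4),best.cost);
    print(np.round(caps(p,.07)[:,:2],4).tolist())
im=cv2.imread("pics/top0.png")
a=cv2.resize(im[205:265,275:425],(750,300),interpolation=cv2.INTER_CUBIC);cv2.imwrite("pics/crop0.png",a)
E
python3 fit.py
```

```text
top [[303.5, 232.0, 46.0], [323.0, 226.0, 47.0], [342.0, 224.0, 51.0], [360.5, 226.0, 44.0], [379.0, 231.0, 47.0], [397.5, 240.5, 47.0]]
side [[331.5, 221.5, 66.0], [347.0, 236.0, 59.0], [358.5, 251.5, 66.0], [366.0, 269.5, 73.0], [369.0, 289.0, 78.0], [367.0, 312.0, 87.0]]
('top',) [5.9860e-01 2.6000e-03 6.1521e+00] 0.1621215533546313
[[0.5677, -0.1093], [0.5927, -0.0662], [0.6083, -0.0219], [0.6143, 0.0237], [0.6108, 0.0706], [0.5978, 0.1187]]
('side',) [ 0.5988  0.0023 -0.1248] 0.28956647637222366
[[0.5686, -0.1098], [0.5934, -0.0665], [0.6087, -0.0221], [0.6144, 0.0236], [0.6106, 0.0704], [0.5972, 0.1184]]
('top', 'side') [ 0.5987  0.0025 -0.127 ] 0.5632831795595798
[[0.5683, -0.1096], [0.5932, -0.0664], [0.6085, -0.022], [0.6144, 0.0236], [0.6107, 0.0705], [0.5975, 0.1186]]
```

View pics/crop0.png

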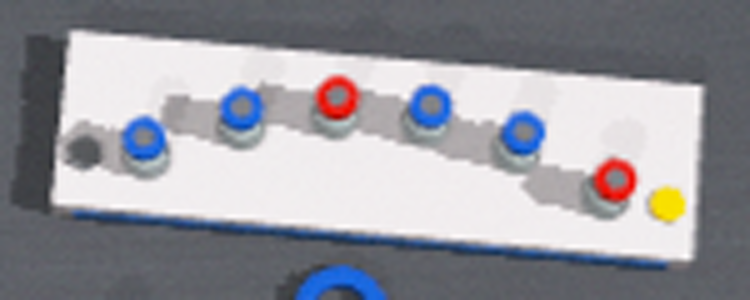

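The crop shows, left to right: grey disc, blue, blue, red, blue, blue, red, yellow disc, so the choice of the four rack vials holds. Both cameras agree to within 1 mm. I'll square the tool to the world axes, shut the fingers and approach the yellow end.

```bash
python3 -m pendant '[[0,0,0,0,6.58],[0,0,0,0,6.58],[0,0.0204,-0.026,0,0],[0,0.0204,-0.026,0,0],[0,0.0204,-0.026,0,0],[0,0.0204,-0.026,0,0],[0,0.0204,-0.026,0,0],[0,0.0204,-0.026,0,0],[0,0.0204,-0.026,0,0],[0,0.0204,-0.026,0,0],[0,0.0204,-0.026,0,0],[0,0.0204,-0.026,0,0]]' 20; python3 -m pendant '[[0,0.0204,-0.026,0,0],[0,0.0204,-0.026,0,0],[0,0.0204,-0.026,0,0],[0,0.0204,-0.026,0,0],[0,0.0204,-0.026,0,0],[0,0.0204,-0.026,0,0],[0,0.0204,-0.026,0,0],[0,0.0204,-0.026,0,0],[0,0.0204,-0.026,0,0],[0,0.0204,-0.026,0,0],[0,0,0,0,0],[0,0,0,0,0]]'
```

```text
t: 1.5
eef_pos: [0.3585, -0.3959, 0.2503]
tool_rot: [0.0, 1.0, 0.0, 0.0]
contact_force: [1.1, 0.2, 0.4]
gripper_width: 0.008
grasp_force: 0.0
t: 2.5
eef_pos: [0.5627, -0.1349, 0.25]
tool_rot: [-0.0, 1.0, 0.002, 0.0]
contact_force: [-0.2, -1.1, -0.0]
gripper_width: 0.001
grasp_force: 0.0
```

```bash
python3 -m pendant '[[0,0,0,0.027,0],[0,0,0,0.027,0],[0,0,0,0.027,0],[0,0,0,0.027,0],[0,0,0,0.027,0],[0,0,0,0,0],[0,0,0,0,0],[0,0,0,0,0]]'; python3 - <<'E'
from h import *
im,d=bot.read_camera("side")
o=bot.get_obs();p=o["eef_pos"];print(p,o["contact_force"])
t=proj("side",[p[0],p[1],p[2]-.019]);print("tip px",t)
u,v=np.round(t).astype(int)
print(np.round([ [world("side",(u,y),d[y,u])[k] for k in range(3)] for y in range(v-24,v+8,3)],3))
cv2.circle(im,(u,v),1,(0,255,0),-1)
a=cv2.resize(im[180:360,260:460],(800,720))[:600];cv2.imwrite("pics/side1.png",cv2.resize(im[215:350,280:460],(800,600),interpolation=cv2.INTER_CUBIC))
E
```

```text
t: 3.17
eef_pos: [0.5623, -0.1383, 0.1165]
tool_rot: [0.0, 1.0, -0.001, 0.001]
contact_force: [0.1, -0.2, 1.3]
gripper_width: 0.001
grasp_force: 0.0
[ 0.56278143 -0.13810978  0.11698484] [ 1.2140426  -0.65152272  0.74188418]
tip px [372.34896062 316.65184188]
[[ 0.544 -0.159  0.201]
 [ 0.545 -0.158  0.192]
 [ 0.546 -0.157  0.183]
 [ 0.548 -0.156  0.174]
 [ 0.549 -0.156  0.164]
 [ 0.551 -0.152  0.15 ]
 [ 0.551 -0.154  0.144]
 [ 0.557 -0.146  0.121]
 [ 0.556 -0.148  0.115]
 [ 0.556 -0.149  0.108]
 [ 0.576 -0.118  0.041]]
```

View pics/side1.png

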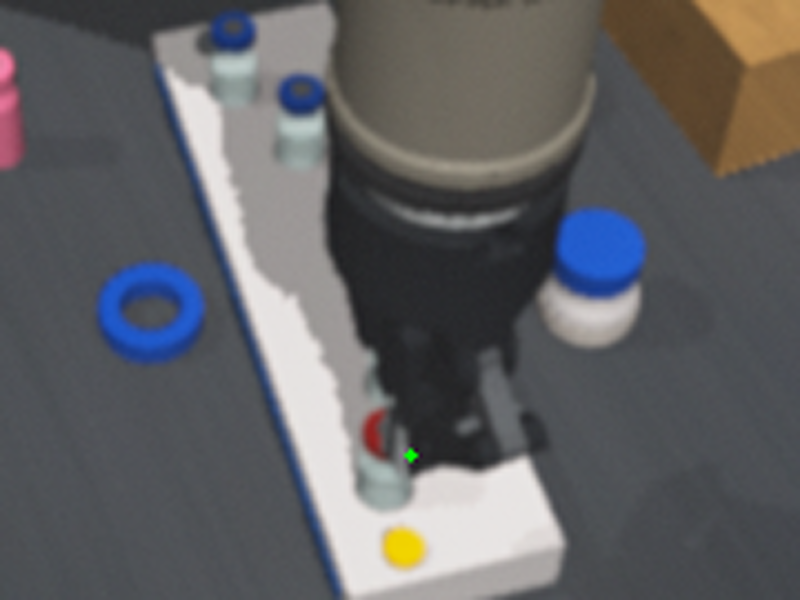

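The crop shows the shut fingertips ending near crop (450,465), beside the first red cap at (380,430) and clear of it. The projected tip is at (411,456). I'll check the finger extents from the depth cloud.

```bash
python3 - <<'E'
from h import *
im,d=bot.read_camera("side")
p=np.array(bot.get_obs()["eef_pos"]);print(p)
W={}
pts=[]
for v in range(270,335):
    for u in range(350,415):
        if d[v,u]>0: pts.append((u,v,*world("side",(u,v),d[v,u]),*im[v,u]))
pts=np.array(pts)
for lo,hi in((.082,.09),(.09,.096),(.096,.102),(.102,.11),(.11,.12),(.12,.135),(.135,.15),(.15,.17)):
    s=pts[(pts[:,4]>lo)&(pts[:,4]<hi)&(pts[:,5:8].max(1)<110)]
    if len(s):print(lo,len(s),"px",s[:,:2].min(0),s[:,:2].max(0),"x",s[:,2].min().round(3),s[:,2].max().round(3),"y",s[:,3].min().round(3),s[:,3].max().round(3))
for z in(0,.019,-.05,-.1,-.2):print(z,proj("side",p-[0,0,z]))
E
```

```text
[ 0.56292218 -0.13791855  0.11710234]Traceback (most recent call last):
  File "<stdin>", line 8, in <module>
  File "h.py", line 4, in world
    m=bot.camera_model(cam);K=np.array(m["intrinsics"]);R=np.array(m["R"]);t=np.array(m["t"])
ValueError: time passes only in moves, steps and waits
```

```bash
cat > h.py <<'E'
import numpy as np, cv2
from station import bot
from functools import lru_cache
@lru_cache(None)
def cm(c):
    m=bot.camera_model(c);return np.array(m["intrinsics"]),np.array(m["R"]),np.array(m["t"])
def world(cam,px,depth):
    K,R,t=cm(cam);return R.T@(np.linalg.inv(K)@np.array([px[0],px[1],1.])*depth-t)
def proj(cam,X):
    K,R,t=cm(cam);p=K@(R@np.array(X)+t);return p[:2]/p[2]
E
python3 - <<'E'
from h import *
im,d=bot.read_camera("side")
p=np.array(bot.get_obs()["eef_pos"]);print(p)
pts=np.array([(u,v,*world("side",(u,v),d[v,u]),*im[v,u]) for v in range(270,335) for u in range(350,415) if d[v,u]>0])
for lo,hi in((.082,.09),(.09,.096),(.096,.102),(.102,.11),(.11,.12),(.12,.135),(.135,.15),(.15,.17)):
    s=pts[(pts[:,4]>lo)&(pts[:,4]<hi)&(pts[:,5:8].max(1)<110)]
    if len(s):print(lo,len(s),"px",s[:,:2].min(0),s[:,:2].max(0),"x",s[:,2].min().round(3),s[:,2].max().round(3),"y",s[:,3].min().round(3),s[:,3].max().round(3))
for z in(0,.019,-.05,-.1,-.2):print(z,proj("side",p-[0,0,z]))
E
```

```text
[ 0.56290007 -0.13774278  0.11699531]
0.096 1 px [367. 317.] [367. 317.] x 0.553 0.553 y -0.137 -0.137
0.102 15 px [366. 313.] [378. 320.] x 0.553 0.565 y -0.152 -0.133
0.11 31 px [366. 310.] [377. 320.] x 0.552 0.563 y -0.153 -0.133
0.12 36 px [367. 304.] [374. 317.] x 0.552 0.557 y -0.153 -0.134
0.135 83 px [360. 288.] [386. 318.] x 0.55 0.576 y -0.172 -0.109
0.15 189 px [358. 280.] [386. 318.] x 0.546 0.574 y -0.186 -0.101
0 [373.09651681 310.06150277]
0.019 [372.31573737 316.45063839]
-0.05 [375.3017615 292.0159362]
-0.1 [377.75433451 271.94647643]
-0.2 [383.58892387 224.20190133]
```

Fingers lie where the TCP says, with the tips at about z = 0.098. I'll go lower, pass over the first red cap and stop above the first blue.

```bash
python3 -m pendant '[[0,0,0,0.006,0],[0,0,0,0.006,0],[0,0.003,-0.014,0,0],[0,0.003,-0.014,0,0],[0,0.012,-0.022,0,0],[0,0.012,-0.022,0,0],[0,0,0,0,0],[0,0,0,0,0],[0,0,0,0,0],[0,0,0,0,0]]'; python3 -c "
from h import *
o=bot.get_obs();print(o['eef_pos'],o['contact_force'],o['joint_torque'])"
```

```text
t: 4.15
eef_pos: [0.591, -0.0667, 0.1027]
tool_rot: [0.0, 1.0, -0.001, -0.0]
contact_force: [0.3, -0.0, 0.1]
gripper_width: -0.002
grasp_force: 0.0
[ 0.59102978 -0.06669337  0.10267402] [ 0.29786815 -0.03475963  0.1389256 ] [-7.73718059e-01 -5.60771012e+01 -2.22762242e+00 -2.16998827e+01
 -1.92344334e-02 -1.79538236e-02  2.30863916e-03]
```

```bash
python3 -m pendant '[[0,0.001,0.001,0.005,0],[0,0,0,0.004,0],[0,0,0,0.002,0],[0,0,0,0.002,0],[0,0,0,0.001,0],[0,0,0,0.001,0],[0,0,0,0,0],[0,0,0,0,0]]'
```

```text
t: 4.82
eef_pos: [0.5928, -0.0663, 0.0881]
tool_rot: [0.0, 1.0, 0.0, 0.0]
contact_force: [-0.0, 0.4, 2.0]
gripper_width: -0.006
grasp_force: 1.1
```

```bash
python3 -m pendant '[[0,0,0,0.001,0],[0,0,0,0.001,0],[0,0,0,0,0]]'; python3 -m pendant '[[0,0,0,0.001,0],[0,0,0,0.001,0],[0,0,0,0,0]]'
```

```text
t: 5.07
eef_pos: [0.5927, -0.0663, 0.086]
tool_rot: [0.0, 1.0, -0.0, 0.0]
contact_force: [-0.3, -1.2, 3.5]
gripper_width: 0.001
grasp_force: 1.7
t: 5.32
eef_pos: [0.5927, -0.0663, 0.0839]
tool_rot: [0.0, 1.0, 0.0, -0.0]
contact_force: [-1.0, -0.3, 2.8]
gripper_width: 0.002
grasp_force: 1.7
```

Contact is at about 3–4 N, so the cap is moving. I'll continue in 0.5 mm steps until the hard stop shows.

```bash
python3 -m pendant '[[0,0,0,0.0005,0],[0,0,0,0,0]]'; python3 -m pendant '[[0,0,0,0.0005,0],[0,0,0,0,0]]';
```

```text
t: 5.48
eef_pos: [0.593, -0.0664, 0.0839]
tool_rot: [0.0, 1.0, -0.0, 0.0]
contact_force: [-1.4, -0.1, 7.4]
gripper_width: -0.004
grasp_force: 3.5
t: 5.65
eef_pos: [0.5933, -0.0664, 0.0839]
tool_rot: [0.0, 1.0, -0.0, 0.001]
contact_force: [-2.2, -1.2, 10.4]
gripper_width: 0.002
grasp_force: 5.1
```

Hard stop reached: z stays at 0.0839 while the force rises from 3 to 7 to 10 N. Next blue.

```bash
python3 -m pendant '[[0,0,0,-0.01,0],[0,0,0,-0.01,0],[0,0.0078,-0.0222,0,0],[0,0.0077,-0.0222,0,0],[0,0,0,0,0],[0,0,0,0,0],[0,0,0,0,0]]'; python3 -m pendant '[[0,0,0,0.005,0],[0,0,0,0.005,0],[0,0,0,0.003,0],[0,0,0,0.001,0],[0,0,0,0.001,0],[0,0,0,0.001,0],[0,0,0,0.001,0],[0,0,0,0,0]]'; python3 -m pendant '[[0,0,0,0.001,0],[0,0,0,0.001,0],[0,0,0,0,0]]';python3 -m pendant '[[0,0,0,0.0005,0],[0,0,0,0.0005,0],[0,0,0,0,0]]'
```

```text
t: 6.23
eef_pos: [0.608, -0.0222, 0.1031]
tool_rot: [0.0, 1.0, 0.0, -0.0]
contact_force: [0.3, -0.7, 0.2]
gripper_width: 0.006
grasp_force: 0.0
t: 6.9
eef_pos: [0.6083, -0.022, 0.0861]
tool_rot: [0.0, 1.0, -0.0, 0.0]
contact_force: [-0.6, -1.0, 4.1]
gripper_width: -0.003
grasp_force: 1.6
t: 7.15
eef_pos: [0.6083, -0.0219, 0.0841]
tool_rot: [0.0, 1.0, 0.0, 0.0]
contact_force: [0.2, -1.6, 4.9]
gripper_width: -0.006
grasp_force: 2.0
t: 7.4
eef_pos: [0.6088, -0.0221, 0.084]
tool_rot: [0.0, 1.0, -0.0, 0.001]
contact_force: [-1.9, -1.6, 10.6]
gripper_width: 0.003
grasp_force: 5.1
```

The second blue is home with the same signature. Over the red and on to the third blue.

```bash
python3 -m pendant '[[0,0,0,-0.01,0],[0,0,0,-0.01,0],[0,0.003,-0.0228,0,0],[0,0.003,-0.0228,0,0],[0,-0.0019,-0.0234,0,0],[0,-0.0019,-0.0235,0,0],[0,0,0,0,0],[0,0,0,0,0],[0,0,0,0,0]]'; python3 -m pendant '[[0,0,0,0.005,0],[0,0,0,0.005,0],[0,0,0,0.003,0],[0,0,0,0.001,0],[0,0,0,0.001,0],[0,0,0,0.001,0],[0,0,0,0.001,0],[0,0,0,0,0]]'; python3 -m pendant '[[0,0,0,0.001,0],[0,0,0,0.001,0],[0,0,0,0,0]]';python3 -m pendant '[[0,0,0,0.0005,0],[0,0,0,0.0005,0],[0,0,0,0,0]]'
```

```text
t: 8.15
eef_pos: [0.6105, 0.0702, 0.1032]
tool_rot: [0.0, 1.0, 0.0, 0.0]
contact_force: [-0.2, -1.0, 1.1]
gripper_width: -0.006
grasp_force: 0.0
t: 8.82
eef_pos: [0.6105, 0.0705, 0.086]
tool_rot: [0.0, 1.0, -0.0, 0.0]
contact_force: [-0.8, -0.4, 3.8]
gripper_width: 0.002
grasp_force: 1.6
t: 9.07
eef_pos: [0.6105, 0.0705, 0.0841]
tool_rot: [0.0, 1.0, -0.0, 0.0]
contact_force: [-0.3, -0.9, 4.3]
gripper_width: -0.0
grasp_force: 2.0
t: 9.32
eef_pos: [0.6111, 0.0704, 0.084]
tool_rot: [0.0, 1.0, -0.0, 0.001]
contact_force: [-0.9, -2.3, 10.4]
gripper_width: 0.001
grasp_force: 5.1
```

The third blue is home. On to the last: (0.5975, 0.1186), a shift of dx -0.0132, dy +0.0481.

```bash
python3 -m pendant '[[0,0,0,-0.01,0],[0,0,0,-0.01,0],[0,-0.0066,-0.024,0,0],[0,-0.0066,-0.0241,0,0],[0,0,0,0,0],[0,0,0,0,0],[0,0,0,0,0]]'; python3 -m pendant '[[0,0,0,0.005,0],[0,0,0,0.005,0],[0,0,0,0.003,0],[0,0,0,0.001,0],[0,0,0,0.001,0],[0,0,0,0.001,0],[0,0,0,0.001,0],[0,0,0,0,0]]'; python3 -m pendant '[[0,0,0,0.001,0],[0,0,0,0.001,0],[0,0,0,0,0]]';python3 -m pendant '[[0,0,0,0.0005,0],[0,0,0,0.0005,0],[0,0,0,0,0]]'
```

```text
t: 9.9
eef_pos: [0.5972, 0.1187, 0.1032]
tool_rot: [0.0, 1.0, 0.0, 0.0]
contact_force: [0.1, -0.6, 0.1]
gripper_width: -0.002
grasp_force: 0.0
t: 10.57
eef_pos: [0.5973, 0.1186, 0.086]
tool_rot: [0.0, 1.0, -0.0, 0.0]
contact_force: [-0.0, -1.4, 3.5]
gripper_width: 0.0
grasp_force: 1.5
t: 10.82
eef_pos: [0.5973, 0.1186, 0.084]
tool_rot: [0.0, 1.0, -0.0, 0.0]
contact_force: [0.6, -1.1, 4.2]
gripper_width: 0.003
grasp_force: 1.8
t: 11.07
eef_pos: [0.5978, 0.1186, 0.0839]
tool_rot: [0.0, 1.0, -0.0, 0.001]
contact_force: [-2.2, -1.7, 9.7]
gripper_width: -0.003
grasp_force: 5.0
```

All four are home. I'll carry on over the end mark, rise, move aside and check.

```bash
python3 -m pendant '[[0,0,0,-0.01,0],[0,0,0,-0.01,0],[0,-0.004,-0.015,0,0],[0,-0.004,-0.015,0,0],[0,0,0,-0.03,0],[0,0,0,-0.035,0],[0,0,0,-0.035,0],[0,0,0,-0.035,0],[0,0,0,-0.035,0],[0,-0.02,-0.03,0,0],[0,-0.02,-0.03,0,0],[0,-0.02,-0.03,0,0]]'; python3 -m pendant '[[0,-0.02,-0.03,0,0],[0,-0.02,-0.03,0,0],[0,0,0,0,0],[0,0,0,0,0],[0,0,0,0,0]]'; python3 - <<'E'
from h import *
b,_=bot.read_camera("top");a,_=bot.read_camera("side")
x=cv2.resize(a[200:350,260:460],(800,600),interpolation=cv2.INTER_CUBIC)
cv2.imwrite("pics/side2.png",x);cv2.imwrite("pics/top2.png",b)
E
```

```text
t: 12.07
eef_pos: [0.5286, 0.2397, 0.2744]
tool_rot: [-0.001, 1.0, -0.001, 0.001]
contact_force: [-0.4, 1.2, -0.8]
gripper_width: 0.004
grasp_force: 0.0
t: 12.48
eef_pos: [0.4892, 0.2985, 0.2733]
tool_rot: [0.0, 1.0, 0.0, 0.0]
contact_force: [-0.4, -0.3, -0.3]
gripper_width: 0.002
grasp_force: 0.0
```

View pics/side2.png

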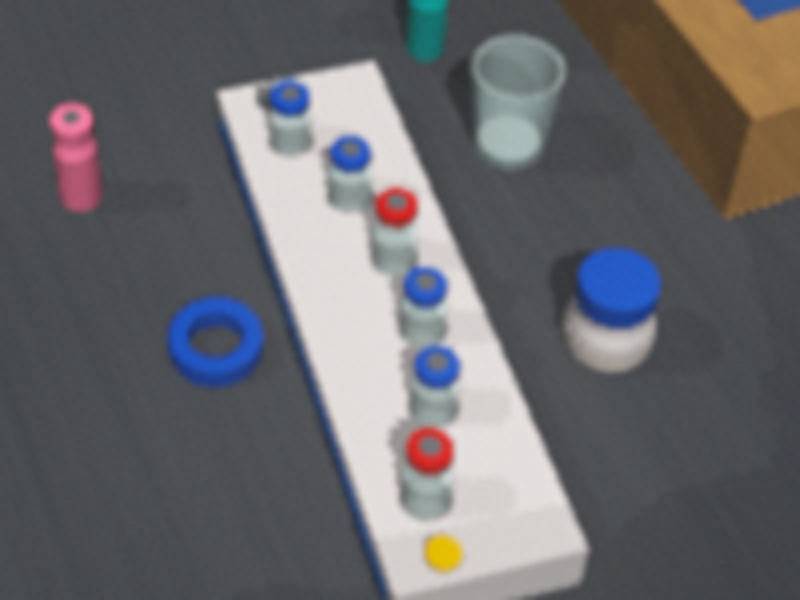

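View pics/top2.png

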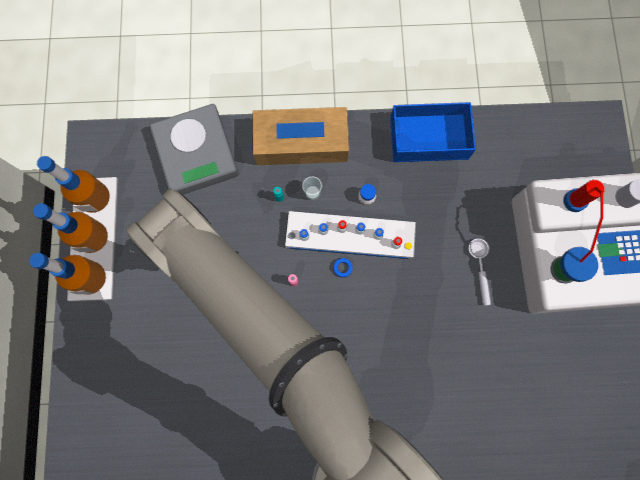

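The side crop shows the four blue caps seated low, at crop (425,288), (437,367), (350,153) and (290,98). The two red caps, at (430,450) and (396,206), still stand proud. The top view shows the vials upright, the things around the rack where they were, and the hand clear, with no contact force. The arm hides the amber bottle. Handing in.

```bash
python3 -c "
from station import bot
print(bot.hand_in())"
```

```text
the job is handed in; nothing more can be done
None
```

I pressed all four blue caps home in order from the yellow end (about 10 N at each stop), passed above both red caps without touching them, and handed in at about 12.5 s; in the last pictures nothing on the bench had moved, except that the arm hid the amber bottle, which the hand never went near.

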